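# Prime the under-sink water filter and hold its flush dial

## Task

Get the under-sink water filter flushing: twist the knob on the round primer clockwise to its stop and let go so that it springs back, then turn the dial on the square flush head clockwise past its first two clicks to the third (three dots) and keep holding it there against its spring. Finish while still holding the dial at the third click, and leave the other things on the tray where they are.

Things in the scene. Friction and masses are not known exactly. Their poses are not given: they have to be found in the camera images.
- primer_knob (a joint): Turning angle of the primer's knob, rad: 0 at rest, growing clockwise seen from above, solid stop at 1.2. A spring pulls it back to 0 (0.05 N m at rest rising to 0.12 N m at the stop); let go, it snaps back by itself.
- primer_grip (a point): On the vertical turning axis of the primer's knob, at the height to grip. The knob is a grey upright bar, 56 long x 12 wide x 30 mm high, on a slim hub 32 mm across and 10 mm high. The point is 22 mm above the bar's underside, 8 mm below its top, about 141 mm above the work surface. It turns with the knob: x axis along the bar, y across it, z up.
- flush_dial (a joint): Turning angle of the flush dial, rad: 0 at rest, growing clockwise seen from above. Click stops (felt as light bumps of about 0.045 N m) at 0.35, 0.70, 1.05 and 1.40; end stop at 1.5. A spring pulls it back to 0 from anywhere (0.07 N m at rest, about 0.14 N m at the third click); the clicks do not hold it when it is let go.
- flush_grip (a point): On the vertical turning axis of the flush dial, at the height to grip. The dial is a grey disc, 76 mm across, 10 mm thick, carrying an upright grey bar 56 long x 12 wide x 30 mm high. The point is 22 mm above the disc, 8 mm below the bar's top, about 136 mm above the work surface. It turns with the dial: x axis along the bar towards the white pointer line on the disc, y across it, z up.
- primer: The primer: ROUND white housing, 100 mm across (108 mm at the foot), 89 mm high, fixed on the tray. Origin: centre of its underside, on the knob's axis. With the knob at rest its bar is turned 0.6 rad counter-clockwise from this body's x axis.
- flush_head: The flush head: SQUARE white housing, 110 x 110 mm (120 mm at the foot), 85 mm high, fixed on the tray. Origin: centre of its underside, on the dial's axis. At rest the bar is turned 0.55 rad counter-clockwise from this body's x axis. Marks on top round the disc: a line at rest, then every 20 degrees clockwise radial rows of one, two, three and four dots for the four clicks.
- bin_low: Bystander, loose: lower of two stacked clear acrylic bins, 120 x 170 x 75 mm. Origin: centre of its underside.
- bin_top: Bystander, loose: upper of the two stacked clear acrylic bins, 120 x 170 x 75 mm. Origin: centre of its underside.
- dustpan: Bystander, loose: yellow plastic dustpan, 170 x 200 x 45 mm plus an 80 mm handle. Origin: underside, centre of the pan.
- funnel: Bystander, loose: small aluminium funnel standing mouth down, 80 mm wide, 80 mm high. Origin: centre of its underside.
- stopper: Bystander, loose: black silicone bottle stopper, 48 mm wide, 40 mm high. Origin: centre of its underside.
- soap: Bystander, loose: white bottle, 64 mm wide, 170 mm high. Origin: centre of its underside.
- brush: Bystander, loose: scrubbing brush lying down. Origin: centre of its underside.
- tin: Bystander, loose: upright tin, 70 mm wide, 90 mm high. Origin: centre of its underside.

How it is judged:
By the outcome, as a careful person would: the job done as asked, in the order asked, and still so for the second after the job is handed in, while the arm keeps its last pose, push and grip.
It also fails if it takes over 53 s, if anything falls off the work surface, if the arm or the gripper's body presses on something with over 40 N, if the wrist force passes 120 N, or if a joint passes its speed limit or range.

## Robot

A 7-joint arm with a two-finger parallel gripper is mounted at the origin on the work surface. World frame = base frame: x ahead of the robot, y to its left, z up, the work surface at z = 0. Lengths are in m, angles in rad, forces in N, time in s.
With the tool pointing down it reaches from about 0.4 to 0.875 m from the base axis. Payload 19.3 kg.
Tool frame: the origin (TCP) lies at the very end of the fingers, on their centre line; the grasp point (between the pads) lies 19 mm behind it; z points along the fingers, y is the direction in which the jaws open and shut (so a half turn about z gives the same grasp; the last joint's range is limited). The gripper opens to 85 mm and grips with 20 to 120 N. Pads are 22 mm wide; open, the fingers measure 114 mm over their backs; the gripper's body (76 mm by 85 mm) begins 54 mm behind the grasp point. The pads swing forward as they close: fully open they stand 13 mm farther back than shut.
Start: joints at [-1.312, 0.521, -0.036, 1.599, 0.021, 1.021, -0.113], TCP at [0.202, 0.592, 0.231] pointing down, gripper open.
Joint ranges: [-2.91, 2.91], [-0.3, 2.13], [-1.5, 1.42], [0.17, 2.43], [-1.26, 4.41], [0.16, 1.93], [-2.52, 2.52]. Speed limits (rad/s): [1.89, 1.89, 2.39, 2.39, 3.01, 3.01, 3.01].

## Interface

Orientations are given as [roll, pitch, yaw] about the fixed x, y, z axes, in that order (R = Rz(yaw) Ry(pitch) Rx(roll)).
In Python, from workcell import bot, viewer gives the robot as it stands.
- The arm moves only by the shell command python3 -m creep 'ROWS' [FORCE]. ROWS is JSON, a list of rows, each an object of numbers: "rx", "ry", "rz": the turn, a rotation vector about the tool's x, y, z in degrees; "tx", "ty", "tz": the shift along the tool's x, y, z in mm; "hand": the closure, from -1 (fully open) to 1 (shut), so that 0 is half open. In form: [{"rx": .., "ry": .., "rz": .., "tx": .., "ty": .., "tz": .., "hand": ..}, ...]. A call has 1 to 8 rows; each row is the pose to reach, as a shift and turn from the pose commanded when the call began, along the tool's axes at that moment; what a row does not reach only later rows make up. A row lasts 1/10 s, in which the tool goes at most 50 mm and 8.59 degrees, less where a joint would pass 70% of its speed; a pose out of reach is approached as far as the arm can. A call with a gripper value outside its range is refused whole. The fingers move at their own pace and stop on an object; FORCE is the grip in N (left out, the last holds). Time passes only in rows, so rows that repeat a pose let the fingers close. It gives the time, the measured TCP pose, the force and the opening at its end, in the units of the state.
- bot.observe(): the state, without advancing time (a new reading comes with each control period).
- viewer.grab_frame(name): name is "scene" or "side" or "wrist"; returns a dict with "pixels" (400x640x3 uint8, blue, green, red), "vertical_fov" (degrees; the focal length in pixels is half the picture's height over the tangent of half this angle, whatever the lens; pixels are square), "cx", "cy" (the principal point, pixels), "rvec" (rotation vector, rad) and "tvec" (3), from world to camera coordinates, as OpenCV has them; the wrist camera has in their place "tool_from_camera" (4x4, takes a point from camera to tool coordinates, whose origin is the TCP and whose axes are the flange's). Camera axes: x right, y down, z forward; pixel columns grow to the right and rows downward; lengths in m; the calibration is good to about 2 mm. The wrist camera is an equidistant fisheye: a pixel r from the principal point sees the ray r / f radians off the axis. A picture is of the moment at which its call begins: read the wrist's pose just before it. There is no depth.
- bot.job_done(): hands the job in, once; it reports no verdict.
Trained networks look in a picture, given as the dict that the camera call returned (one of the last four; its "shot" number tells which), for a name from the list of things; names that differ only in an ending like _2 or _b are one class to them, and where a whole thing is asked for, a point or a joint stands for the part that bears it (a point fixed in the world has none). Each returns a list of dicts, best first, with "score" (0 to 1); they miss things now and then, are a little off and sometimes report something else, mostly with a low value. They report only what shows in the picture. A call takes as long as a camera call.
- viewer.outline_of(target, picture): "mask" (400x640 bool, what is visible of it) and "bbox" ([left, top, right, bottom] in pixels, round what is visible of it).
The state is a dict: "clock": time; "qpos": joint angles; "qd": joint speeds; "joint_efforts": joint torques, N m; "position": TCP position; "tool_rot": TCP orientation; "force": force on the tool from outside, world axes, zero at the start; "moment": the same for the moment, N m; "grip_width": finger opening in m.
Only numpy, scipy, OpenCV 4.12 (cv2) and the standard library are available. Lean on these libraries where they do the work, as an engineer would, in place of code of your own. Each camera call takes 0.05 s, during which the arm holds its last target.

## Working session

There is one attempt and no reset: what is moved stays moved. The work goes in short steps, Python scripts to look and compute and a shell command to move; the robot and the scene stay as the last step left them, time stands still between calls to the robot, and variables do not carry over. Pictures are saved under pics/ and viewed, and the job is handed in when it is done.

```bash
ls; mkdir -p pics; cat > h.py <<'E'
import numpy as np, cv2
from workcell import bot, viewer
E
python3 - <<'E'
from h import *
s=bot.observe()
print({k:np.round(v,3).tolist() for k,v in s.items()})
for n in ("scene","side","wrist"):
    f=viewer.grab_frame(n); cv2.imwrite(f"pics/{n}0.png",f["pixels"])
    print(n,{k:(np.round(v,4).tolist() if not np.isscalar(v) else v) for k,v in f.items() if k!="pixels"})
    for t in ("primer","flush_head","primer_grip","flush_grip"):
        for o in viewer.outline_of(t,f)[:2]: print(t,round(o["score"],2),o["bbox"])
E
```

```text
pics
{'clock': 0.0, 'qpos': [-1.312, 0.522, -0.036, 1.6, 0.021, 1.021, -0.113], 'qd': [0.0, 0.0, 0.001, -0.001, -0.001, -0.0, -0.0], 'joint_efforts': [-0.001, -92.711, 1.98, -36.993, 0.018, 0.008, 0.0], 'position': [0.202, 0.591, 0.231], 'tool_rot': [-3.14, 0.0, 2.813], 'force': [-0.217, 0.301, -0.152], 'moment': [-0.018, -0.032, 0.03], 'grip_width': 0.086}
scene {'vertical_fov': 47.03900816563412, 'cx': 320.5482063261715, 'cy': 206.0817723330931, 'rvec': [1.3499, 2.1168, -0.9372], 'tvec': [0.2477, -0.291, 1.9728], 'shot': 1}
primer 0.81 [367.7, 204.8, 404.4, 253.7]
flush_head 0.93 [264.2, 156.7, 301.7, 198.0]
flush_grip 0.63 [272.6, 155.0, 293.9, 174.3]
side {'vertical_fov': 47.257251630840955, 'cx': 324.38380883100314, 'cy': 199.04092427036807, 'rvec': [0.1188, -2.9215, 1.0541], 'tvec': [0.6097, 0.1063, 1.2078], 'shot': 2}
primer 0.61 [300.5, 261.4, 351.9, 317.6]
flush_head 0.98 [352.6, 132.7, 404.6, 190.3]
primer_grip 0.87 [321.1, 263.4, 342.4, 283.2]
flush_grip 0.6 [366.2, 132.1, 390.0, 161.4]
flush_grip 0.53 [335.8, 110.6, 397.1, 122.4]
wrist {'vertical_fov': 65.70646984690485, 'cx': 321.52512524452754, 'cy': 192.78469512692993, 'tool_from_camera': [[0.0007, -0.955, -0.2966, 0.0761], [1.0, 0.0006, 0.0002, -0.0021], [-0.0, -0.2966, 0.955, -0.1434], [0.0, 0.0, 0.0, 1.0]], 'shot': 3}
flush_head 0.64 [35.1, 349.8, 72.5, 398.3]
flush_grip 0.74 [34.4, 381.9, 60.7, 399.3]
```

View pics/scene0.png

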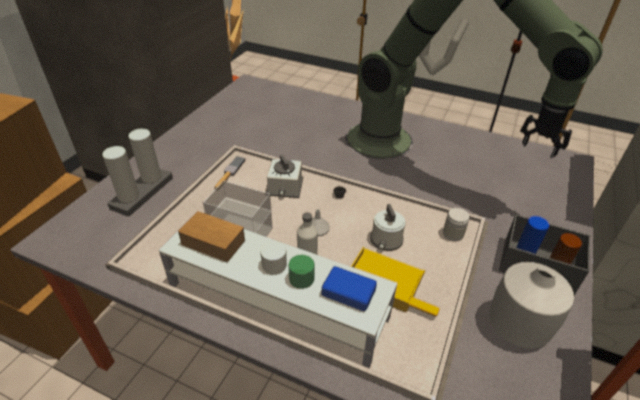

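View pics/side0.png

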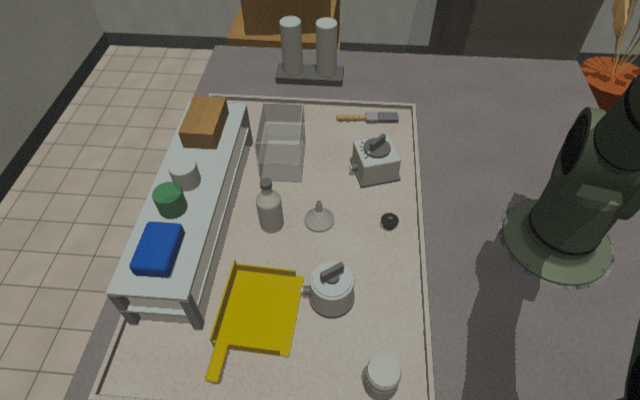

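View pics/wrist0.png

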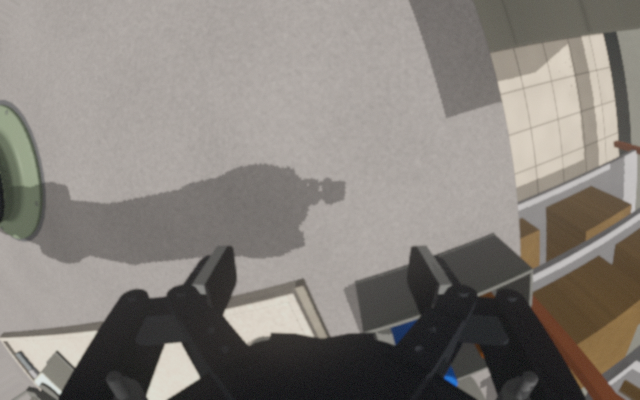

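The scene view shows the primer at about (388,228) and the flush head at (284,177). In the side view their knobs are at (332,272) and (377,147). Next I'll zoom in and triangulate.

```bash
cat >> h.py <<'E'
def KRt(f):
    fl=200/np.tan(np.radians(f["vertical_fov"])/2)
    K=np.array([[fl,0,f["cx"]],[0,fl,f["cy"]],[0,0,1]]); R=cv2.Rodrigues(np.array(f["rvec"],float))[0]
    return K,R,np.array(f["tvec"],float)
def ray(f,px):
    K,R,t=KRt(f); d=R.T@np.linalg.solve(K,[px[0],px[1],1]); return -R.T@t, d/np.linalg.norm(d)
def atz(f,px,z):
    o,d=ray(f,px); return o+d*(z-o[2])/d[2]
def tri(f1,p1,f2,p2):
    o1,d1=ray(f1,p1);o2,d2=ray(f2,p2)
    s=np.linalg.lstsq(np.c_[d1,-d2],o2-o1,rcond=None)[0]
    a=o1+d1*s[0];b=o2+d2*s[1]; return (a+b)/2,np.linalg.norm(a-b)
def proj(f,P):
    K,R,t=KRt(f); return cv2.projectPoints(np.array(P,float).reshape(-1,1,3),R if 0 else cv2.Rodrigues(R)[0],t,K,None)[0].reshape(-1,2)
E
python3 - <<'E'
from h import *
A=viewer.grab_frame("scene");B=viewer.grab_frame("side")
import pickle;pickle.dump((A,B),open("ab.pkl","wb"))
t=[]
for f,c in((A,(388,225)),(B,(332,280)),(A,(284,172)),(B,(377,152))):
    x,y=c;t.append(cv2.resize(f["pixels"][y-30:y+30,x-40:x+40],None,fx=5,fy=5,interpolation=cv2.INTER_CUBIC))
cv2.imwrite("pics/z.png",np.vstack([np.hstack(t[:2]),np.hstack(t[2:])]))
print(tri(A,(389,211),B,(332,270)),tri(A,(284,162),B,(378,146)))
E
```

```text
(array([0.57585365, 0.22047341, 0.13534706]), np.float64(0.0009538561296034484)) (array([ 0.47728162, -0.19708817,  0.12074456]), np.float64(0.007750580419715815))
```

View pics/z.png

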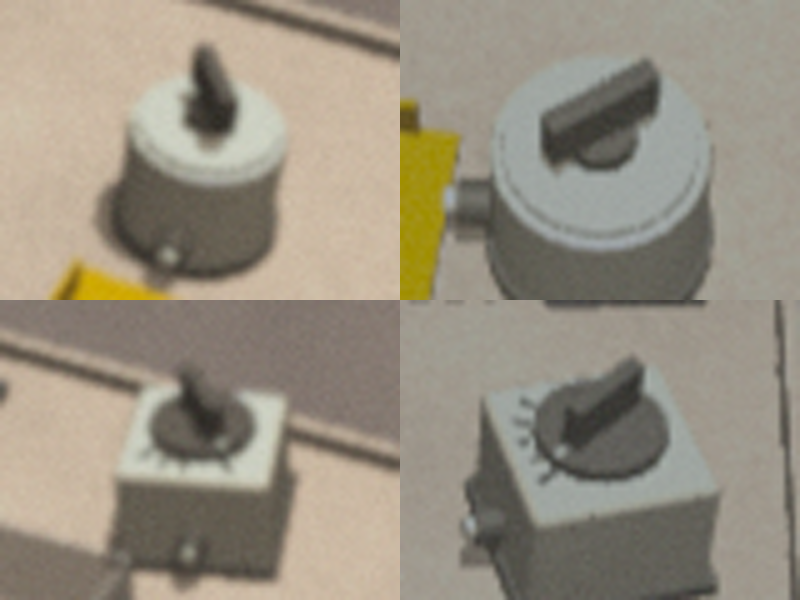

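```bash
python3 - <<'E'
from h import *
import pickle;A,B=pickle.load(open("ab.pkl","rb"))
def ends(f,p,q,z):
    a=atz(f,p,z);b=atz(f,q,z);d=b-a;print((a+b)[:2]/2,"len",np.linalg.norm(d),"ang",np.arctan2(d[1],d[0]))
a=lambda x,y,o:(o[0]+x/5-.4,o[1]+y/5-.4)
oP=(292,250);oD=(337,122);oPa=(348,195);oDa=(244,142)
print("primer side");ends(B,a(147,131,oP),a(253,66,oP),.149); print(atz(B,a(200,152,oP),.109))
print("primer scene");ends(A,a(204,47,oPa),a(226,103,oPa),.149); print(atz(A,a(206,128,oPa),.109))
print("dial side");ends(B,a(167,109,oD),a(237,61,oD),.144); print(atz(B,a(201,127,oD),.114))
print("dial scene");ends(A,a(188,68,oDa),a(210,112,oDa),.144); print(atz(A,a(204,122,oDa),.114))
E
```

```text
primer side
[0.57623499 0.22731612] len 0.05591545068443582 ang -2.448601291876145
[0.5759564  0.23073008 0.109     ]
primer scene
[0.58206347 0.22554169] len 0.0516646028271988 ang 0.5761797833880985
[0.5873995  0.22649644 0.109     ]
dial side
[ 0.48290735 -0.19618389] len 0.05596897672279132 ang -2.3106553682688458
[ 0.48114684 -0.19445287  0.114     ]
dial scene
[ 0.48912796 -0.19457929] len 0.05484566446644854 ang 0.7699955452672733
[ 0.48548998 -0.19362396  0.114     ]
```

```bash
cat >> h.py <<'E'
from scipy.spatial.transform import Rotation as Ro
def go(x,y,z,yaw):
    s=bot.observe();R=Ro.from_euler("xyz",s["tool_rot"]);T=Ro.from_euler("xyz",[np.pi,0,yaw])
    d=R.inv().apply(np.array([x,y,z])-s["position"])*1000
    r=(R.inv()*T).as_rotvec(degrees=True); print("t",np.round(d,1),"r",np.round(r,1),"t=",s["clock"],"pos",np.round(s["position"],4),"rot",np.round(s["tool_rot"],3),"q",np.round(s["qpos"],2),"F",np.round(s["force"],1),"M",np.round(s["moment"],2),"w",round(s["grip_width"],4))
E
python3 -c "
from h import *
go(.578,.228,.27,3.80)"
```

```text
t [-473.4 -222.6  -38.7] r [  0.   -0.  -56.6] t= 0.85 pos [0.2018 0.5915 0.2313] rot [ 3.142 -0.     2.813] q [-1.31  0.52 -0.04  1.6   0.02  1.02 -0.11] F [-0.  -0.2 -0.1] M [0.01 0.04 0.  ] w 0.0857
```

```bash
python3 -m creep '[{"tx":-45,"ty":-21,"tz":-38,"rz":-4},{"tx":-90,"ty":-42,"tz":-38,"rz":-11},{"tx":-135,"ty":-63,"tz":-38,"rz":-19},{"tx":-180,"ty":-84,"tz":-38,"rz":-27},{"tx":-225,"ty":-105,"tz":-38,"rz":-35},{"tx":-270,"ty":-126,"tz":-38,"rz":-43},{"tx":-315,"ty":-147,"tz":-38,"rz":-50},{"tx":-350,"ty":-164,"tz":-38,"rz":-56}]'; python3 -c "
from h import *
go(.578,.228,.27,3.80)"
```

```text
t [-473.4 -222.6  -38.7] r [  0.   -0.  -56.6] t= 0.85 pos [0.2018 0.5915 0.2313] rot [ 3.142 -0.     2.813] q [-1.31  0.52 -0.04  1.6   0.02  1.02 -0.11] F [-0.  -0.2 -0.1] M [0.01 0.04 0.  ] w 0.0857schema error: expected keys rx, ry, rz, tx, ty, tz, hand
```

```bash
python3 -m creep '[{"rx":0,"ry":0,"rz":-4,"tx":-45,"ty":-21,"tz":-38,"hand":-1},{"rx":0,"ry":0,"rz":-11,"tx":-90,"ty":-42,"tz":-38,"hand":-1},{"rx":0,"ry":0,"rz":-19,"tx":-135,"ty":-63,"tz":-38,"hand":-1},{"rx":0,"ry":0,"rz":-27,"tx":-180,"ty":-84,"tz":-38,"hand":-1},{"rx":0,"ry":0,"rz":-35,"tx":-225,"ty":-105,"tz":-38,"hand":-1},{"rx":0,"ry":0,"rz":-43,"tx":-270,"ty":-126,"tz":-38,"hand":-1},{"rx":0,"ry":0,"rz":-50,"tx":-315,"ty":-147,"tz":-38,"hand":-1},{"rx":0,"ry":0,"rz":-56,"tx":-350,"ty":-164,"tz":-38,"hand":-1}]'; python3 -c "
from h import *
go(.578,.228,.27,3.80)"
```

```text
clock: 1.65
position: [0.4756, 0.3275, 0.2695]
tool_rot: [3.141, 0.0, -2.487]
force: [1.2, 0.7, 0.4]
grip_width: 0.0854
t [ -20.7 -141.3   -0.5] r [ 0.   0.  -0.2] t= 1.65 pos [0.4756 0.3275 0.2695] rot [ 3.141  0.    -2.487] q [-0.59  0.41 -0.16  1.68  0.07  1.06  1.45] F [1.2 0.7 0.4] M [0.06 0.01 0.02] w 0.0854
```

```bash
python3 -m creep '[{"rx":0,"ry":0,"rz":0,"tx":-6,"ty":-42,"tz":0,"hand":-0.5},{"rx":0,"ry":0,"rz":0,"tx":-13,"ty":-88,"tz":0,"hand":-0.2},{"rx":0,"ry":0,"rz":0,"tx":-18,"ty":-125,"tz":0,"hand":-0.2},{"rx":0,"ry":0,"rz":0,"tx":-20,"ty":-141,"tz":0,"hand":-0.2},{"rx":0,"ry":0,"rz":0,"tx":-20,"ty":-141,"tz":0,"hand":-0.2},{"rx":0,"ry":0,"rz":0,"tx":-20,"ty":-141,"tz":0,"hand":-0.2}]'; cat >> h.py <<'E'
def wrist_ray(f,s,px):
    fl=200/np.tan(np.radians(f["vertical_fov"])/2)
    u=np.array([px[0]-f["cx"],px[1]-f["cy"]]);r=np.linalg.norm(u);th=r/fl
    d=np.r_[u/r*np.sin(th),np.cos(th)] if r>0 else np.array([0,0,1.])
    M=np.array(f["tool_from_camera"]);R=Ro.from_euler("xyz",s["tool_rot"]).as_matrix()
    return R@M[:3,3]+s["position"], R@M[:3,:3]@d
def watz(f,s,px,z):
    o,d=wrist_ray(f,s,px);return o+d*(z-o[2])/d[2]
E
python3 - <<'E'
from h import *
import pickle
go(.578,.228,.27,3.80)
s=bot.observe();f=viewer.grab_frame("wrist");cv2.imwrite("pics/w1.png",f["pixels"])
pickle.dump((s,f),open("w1.pkl","wb"))
E
```

```text
clock: 2.25
position: [0.575, 0.2293, 0.2692]
tool_rot: [3.141, -0.0, -2.493]
force: [-0.6, 0.4, 0.1]
grip_width: 0.0512
t [-1.6 -2.8 -0.8] r [ 0.  -0.  -0.5] t= 2.25 pos [0.575  0.2293 0.2692] rot [ 3.141 -0.    -2.493] q [-0.4   0.48 -0.12  1.57  0.06  1.1   1.69] F [-0.6  0.4  0.1] M [ 0.03 -0.03  0.  ] w 0.0512
```

View pics/w1.png

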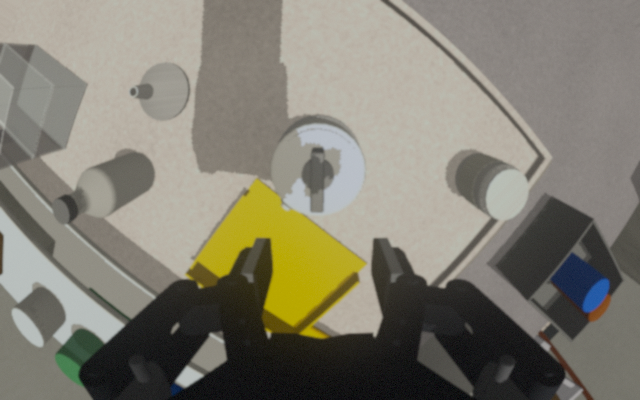

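The wrist view shows the primer centred near (318,172), with its bar running almost vertically from about (318,148) to (317,211). It lines up with the tool's x axis.

```bash
python3 - <<'E'
from h import *
import pickle
s,f=pickle.load(open("w1.pkl","rb"))
cv2.imwrite("pics/w1z.png",cv2.resize(f["pixels"][110:225,260:375],None,fx=5,fy=5,interpolation=cv2.INTER_CUBIC))
E
```

```text
(no output)
```

View pics/w1z.png

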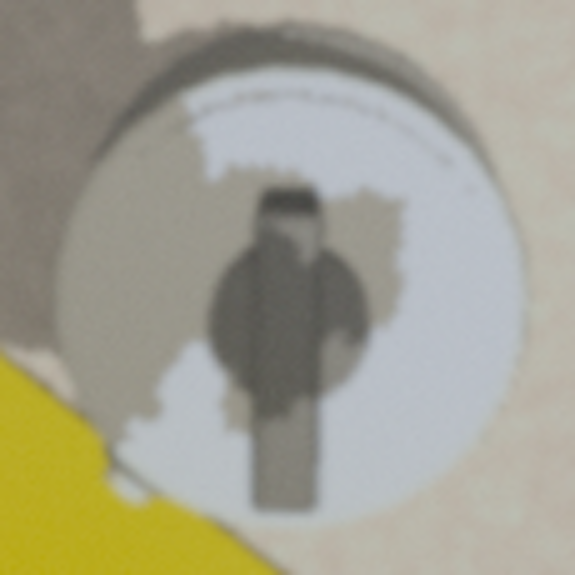

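```bash
python3 - <<'E'
from h import *
import pickle
s,f=pickle.load(open("w1.pkl","rb"))
p=lambda x,y:(260+x/5-.4,110+y/5-.4)
a=watz(f,s,p(289,212),.149);b=watz(f,s,p(284.5,510),.149);d=b-a
print((a+b)/2,np.linalg.norm(d),np.arctan2(d[1],d[0]))
print(watz(f,s,p(289,323),.119), "housing",watz(f,s,p(291,294),.109))
E
```

```text
[0.57370294 0.22230147 0.149     ] 0.05469387377915287 0.6310508155762967
[0.57347103 0.22220085 0.119     ] housing [0.57047242 0.22029026 0.109     ]
```

```bash
python3 -c "
from h import *
go(.574,.223,.17,3.77)"
```

```text
t [ 4.7 -5.  99.3] r [ 0.  -0.   1.2] t= 2.3 pos [0.5748 0.2298 0.2693] rot [ 3.141  0.    -2.492] q [-0.4   0.48 -0.12  1.57  0.06  1.1   1.69] F [0.2 0.2 0.3] M [ 0.02 -0.   -0.02] w 0.0512
```

```bash
python3 -m creep '[{"rx":0,"ry":0,"rz":1,"tx":3,"ty":-3,"tz":30,"hand":-0.2},{"rx":0,"ry":0,"rz":1,"tx":5,"ty":-5,"tz":65,"hand":-0.2},{"rx":0,"ry":0,"rz":1,"tx":5,"ty":-5,"tz":92,"hand":-0.2},{"rx":0,"ry":0,"rz":1,"tx":5,"ty":-5,"tz":99,"hand":-0.2},{"rx":0,"ry":0,"rz":1,"tx":5,"ty":-5,"tz":99,"hand":-0.2},{"rx":0,"ry":0,"rz":1,"tx":5,"ty":-5,"tz":99,"hand":-0.2}]'
python3 - <<'E'
from h import *
import pickle
go(.574,.223,.122,3.77)
s=bot.observe();f=viewer.grab_frame("wrist");cv2.imwrite("pics/w2.png",f["pixels"])
pickle.dump((s,f),open("w2.pkl","wb"))
E
```

```text
clock: 2.9
position: [0.5749, 0.2225, 0.1717]
tool_rot: [-3.141, 0.002, -2.51]
force: [0.1, -0.8, 0.5]
grip_width: 0.0513
t [ 0.5  1.  49.7] r [-0.   0.1  0.2] t= 2.9 pos [0.5749 0.2225 0.1717] rot [-3.141e+00  2.000e-03 -2.510e+00] q [-0.39  0.57 -0.11  1.68  0.08  0.89  1.67] F [ 0.1 -0.8  0.5] M [-0.   -0.07 -0.03] w 0.0513
```

View pics/w2.png

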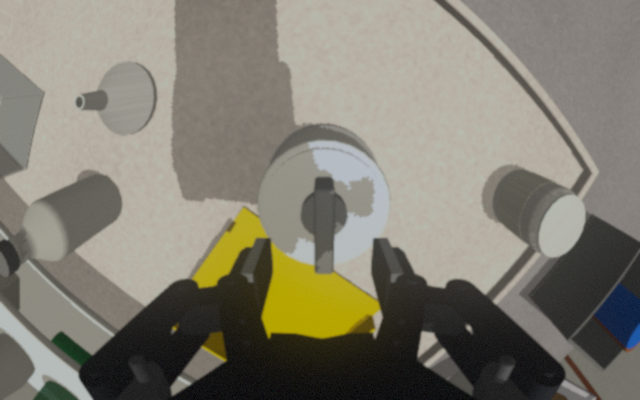

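The bar now shows at about x=324, between y=189 and 272. The midpoint between the finger tips is at about x=321.

```bash
python3 - <<'E'
from h import *
import pickle
s,f=pickle.load(open("w2.pkl","rb"))
for p,q in (((324,191),(324,271.5)),):
    a=watz(f,s,p,.149);b=watz(f,s,q,.149);d=b-a
    print((a+b)/2,np.linalg.norm(d),np.arctan2(d[1],d[0]))
print(watz(f,s,(323.5,212),.119))
R=Ro.from_euler("xyz",s["tool_rot"])
print(R.inv().apply((a+b)/2-s["position"])*1000)
E
```

```text
[0.57390553 0.22249287 0.149     ] 0.052569470647772676 0.6356376526677989
[0.57218498 0.22106958 0.119     ]
[ 0.8651578   0.63359027 22.74584677]
```

```bash
python3 -m creep '[{"rx":0,"ry":0,"rz":0,"tx":0.5,"ty":0.5,"tz":22,"hand":-0.2},{"rx":0,"ry":0,"rz":0,"tx":0.5,"ty":0.5,"tz":42,"hand":-0.2},{"rx":0,"ry":0,"rz":0,"tx":0.5,"ty":0.5,"tz":49,"hand":-0.2},{"rx":0,"ry":0,"rz":0,"tx":0.5,"ty":0.5,"tz":49,"hand":0.3},{"rx":0,"ry":0,"rz":0,"tx":0.5,"ty":0.5,"tz":49,"hand":1},{"rx":0,"ry":0,"rz":0,"tx":0.5,"ty":0.5,"tz":49,"hand":1},{"rx":0,"ry":0,"rz":0,"tx":0.5,"ty":0.5,"tz":49,"hand":1},{"rx":0,"ry":0,"rz":0,"tx":0.5,"ty":0.5,"tz":49,"hand":1}]' 50; python3 -c "
from h import *
go(.574,.223,.122,3.77)"
```

```text
clock: 3.75
position: [0.5738, 0.2229, 0.1228]
tool_rot: [3.141, 0.002, -2.51]
force: [-5.7, 4.3, 8.0]
grip_width: 0.0109
t [-0.2 -0.   0.8] r [0.  0.1 0.2] t= 3.75 pos [0.5738 0.2229 0.1228] rot [ 3.141e+00  2.000e-03 -2.510e+00] q [-0.39  0.63 -0.11  1.71  0.09  0.8   1.66] F [-5.7  4.3  8. ] M [ 0.7   1.25 -0.01] w 0.0109
```

```bash
python3 -m creep '[{"rx":0,"ry":0,"rz":6,"tx":0,"ty":0,"tz":0,"hand":1},{"rx":0,"ry":0,"rz":14,"tx":0,"ty":0,"tz":0,"hand":1},{"rx":0,"ry":0,"rz":22,"tx":0,"ty":0,"tz":0,"hand":1},{"rx":0,"ry":0,"rz":30,"tx":0,"ty":0,"tz":0,"hand":1},{"rx":0,"ry":0,"rz":38,"tx":0,"ty":0,"tz":0,"hand":1},{"rx":0,"ry":0,"rz":46,"tx":0,"ty":0,"tz":0,"hand":1},{"rx":0,"ry":0,"rz":54,"tx":0,"ty":0,"tz":0,"hand":1},{"rx":0,"ry":0,"rz":60,"tx":0,"ty":0,"tz":0,"hand":1}]'; python3 -c "
from h import *
go(.574,.223,.122,3.77-1.2)"
```

```text
clock: 4.55
position: [0.5735, 0.2248, 0.1228]
tool_rot: [3.138, -0.001, 2.722]
force: [-5.7, 11.9, 5.6]
grip_width: 0.0111
t [-1.2 -1.4  0.8] r [ 0.2 -0.1  8.7] t= 4.55 pos [0.5735 0.2248 0.1228] rot [ 3.138e+00 -1.000e-03  2.722e+00] q [-0.59  0.64  0.17  1.73 -0.15  0.78  0.81] F [-5.7 11.9  5.6] M [2.43 1.49 0.16] w 0.0111
```

```bash
python3 -m creep '[{"rx":0,"ry":0,"rz":4,"tx":0,"ty":0,"tz":0,"hand":1},{"rx":0,"ry":0,"rz":7,"tx":0,"ty":0,"tz":0,"hand":1},{"rx":0,"ry":0,"rz":10,"tx":0,"ty":0,"tz":0,"hand":1},{"rx":0,"ry":0,"rz":10,"tx":0,"ty":0,"tz":0,"hand":1}]'; python3 -c "
from h import *
go(.574,.223,.122,3.77-1.2)"
```

```text
clock: 4.95
position: [0.5736, 0.225, 0.1228]
tool_rot: [3.138, -0.002, 2.552]
force: [-5.6, 12.3, 7.8]
grip_width: 0.0111
t [-1.5 -1.5  0.8] r [ 0.2 -0.1 -1. ] t= 4.95 pos [0.5736 0.225  0.1228] rot [ 3.138e+00 -2.000e-03  2.552e+00] q [-0.62  0.65  0.22  1.73 -0.19  0.79  0.68] F [-5.6 12.3  7.8] M [2.53 1.3  0.58] w 0.0111
```

```bash
python3 -m creep '[{"rx":0,"ry":0,"rz":2,"tx":0,"ty":0,"tz":0,"hand":1},{"rx":0,"ry":0,"rz":3,"tx":0,"ty":0,"tz":0,"hand":1},{"rx":0,"ry":0,"rz":3,"tx":0,"ty":0,"tz":0,"hand":1}]'; python3 -c "
from h import *
go(.574,.223,.122,3.77-1.2)
f=viewer.grab_frame('wrist');cv2.imwrite('pics/w3.png',f['pixels'])"
```

```text
clock: 5.25
position: [0.5736, 0.2251, 0.1228]
tool_rot: [3.138, -0.002, 2.502]
force: [-5.2, 12.6, 7.9]
grip_width: 0.0109
t [-1.6 -1.5  0.8] r [ 0.2 -0.1 -3.9] t= 5.25 pos [0.5736 0.2251 0.1228] rot [ 3.138e+00 -2.000e-03  2.502e+00] q [-0.63  0.65  0.23  1.73 -0.2   0.79  0.64] F [-5.2 12.6  7.9] M [2.6  1.32 1.31] w 0.0109
```

View pics/w3.png

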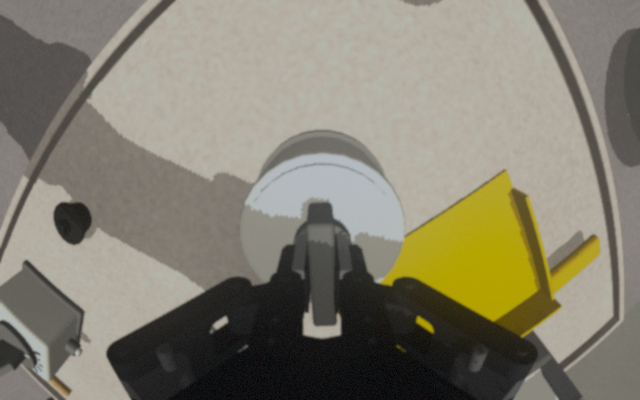

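The measured moment is 1.31 N m at a turn of about 1.2 rad, so the knob is at its stop. The view shows the bar in the pads at (322,260). I'll open the gripper so the knob can spring back.

```bash
python3 -m creep '[{"rx":0,"ry":0,"rz":0,"tx":0,"ty":0,"tz":0,"hand":-1},{"rx":0,"ry":0,"rz":0,"tx":0,"ty":0,"tz":0,"hand":-1},{"rx":0,"ry":0,"rz":0,"tx":0,"ty":0,"tz":0,"hand":-1},{"rx":0,"ry":0,"rz":0,"tx":0,"ty":0,"tz":0,"hand":-1},{"rx":0,"ry":0,"rz":0,"tx":0,"ty":0,"tz":-15,"hand":-1},{"rx":0,"ry":0,"rz":0,"tx":0,"ty":0,"tz":-55,"hand":-1},{"rx":0,"ry":0,"rz":0,"tx":0,"ty":0,"tz":-100,"hand":-1},{"rx":0,"ry":0,"rz":0,"tx":0,"ty":0,"tz":-130,"hand":-1}]'; python3 -c "
from h import *
go(.483,-.196,.26,.81)
f=viewer.grab_frame('wrist');cv2.imwrite('pics/w4.png',f['pixels'])"
```

```text
clock: 6.1
position: [0.5747, 0.2212, 0.2556]
tool_rot: [3.139, 0.002, 2.498]
force: [0.7, 0.7, -0.2]
grip_width: 0.0853
t [-177.1 -388.7   -5.2] r [ 0.2 -0.1 96.7] t= 6.1 pos [0.5747 0.2212 0.2556] rot [3.139e+00 2.000e-03 2.498e+00] q [-0.66  0.5   0.29  1.61 -0.16  1.05  0.6 ] F [ 0.7  0.7 -0.2] M [ 0.   -0.01  0.  ] w 0.0853
```

View pics/w4.png

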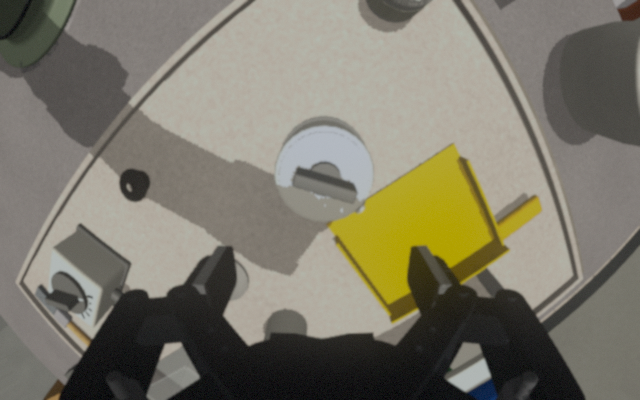

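The primer bar has sprung back: it now runs from (295,170) to (355,198), about 70° from the tool axis. Next I'll move to the flush head.

```bash
python3 -m creep '[{"rx":0,"ry":0,"rz":4,"tx":-10,"ty":-22,"tz":-5,"hand":-1},{"rx":0,"ry":0,"rz":12,"tx":-26,"ty":-57,"tz":-5,"hand":-1},{"rx":0,"ry":0,"rz":20,"tx":-42,"ty":-93,"tz":-5,"hand":-1},{"rx":0,"ry":0,"rz":28,"tx":-59,"ty":-130,"tz":-5,"hand":-1},{"rx":0,"ry":0,"rz":36,"tx":-76,"ty":-167,"tz":-5,"hand":-1},{"rx":0,"ry":0,"rz":44,"tx":-93,"ty":-204,"tz":-5,"hand":-1},{"rx":0,"ry":0,"rz":52,"tx":-110,"ty":-241,"tz":-5,"hand":-1},{"rx":0,"ry":0,"rz":59,"tx":-125,"ty":-274,"tz":-5,"hand":-1}]'; python3 -c "
from h import *
go(.483,-.196,.26,.81)"
```

```text
clock: 6.95
position: [0.509, -0.0748, 0.2573]
tool_rot: [3.14, -0.0, 1.462]
force: [0.6, 0.4, -0.7]
grip_width: 0.0854
t [-123.3  -12.7   -2.7] r [ 0.1 -0.  37.4] t= 6.95 pos [ 0.509  -0.0748  0.2573] rot [ 3.14  -0.     1.462] q [-0.43  0.37  0.61  1.88 -0.25  0.97  0.18] F [ 0.6  0.4 -0.7] M [ 0.   -0.02 -0.05] w 0.0854
```

```bash
python3 -m creep '[{"rx":0,"ry":0,"rz":7,"tx":-25,"ty":-3,"tz":-3,"hand":-0.2},{"rx":0,"ry":0,"rz":15,"tx":-55,"ty":-6,"tz":-3,"hand":-0.2},{"rx":0,"ry":0,"rz":23,"tx":-85,"ty":-9,"tz":-3,"hand":-0.2},{"rx":0,"ry":0,"rz":31,"tx":-110,"ty":-12,"tz":-3,"hand":-0.2},{"rx":0,"ry":0,"rz":37,"tx":-123,"ty":-13,"tz":-3,"hand":-0.2},{"rx":0,"ry":0,"rz":37,"tx":-123,"ty":-13,"tz":-3,"hand":-0.2},{"rx":0,"ry":0,"rz":37,"tx":-123,"ty":-13,"tz":-3,"hand":-0.2}]'; python3 - <<'E'
from h import *
import pickle
go(.483,-.196,.26,.81)
s=bot.observe();f=viewer.grab_frame("wrist");cv2.imwrite("pics/w5.png",f["pixels"])
cv2.imwrite("pics/w5z.png",cv2.resize(f["pixels"][100:240,250:390],None,fx=4,fy=4,interpolation=cv2.INTER_CUBIC))
pickle.dump((s,f),open("w5.pkl","wb"))
E
```

```text
clock: 7.65
position: [0.4843, -0.1934, 0.2597]
tool_rot: [3.141, -0.0, 0.825]
force: [-0.2, 0.8, 0.4]
grip_width: 0.0512
t [-2.8  0.8 -0.3] r [ 0.  -0.   0.9] t= 7.65 pos [ 0.4843 -0.1934  0.2597] rot [ 3.141 -0.     0.825] q [-0.31  0.42  0.79  1.87 -0.35  1.   -0.12] F [-0.2  0.8  0.4] M [ 0.01  0.02 -0.05] w 0.0512
```

View pics/w5.png

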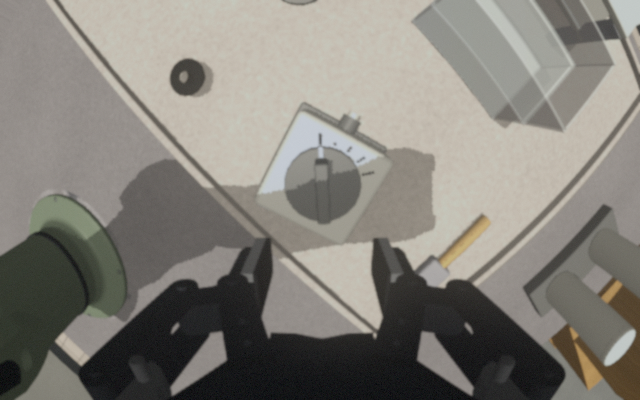

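View pics/w5z.png

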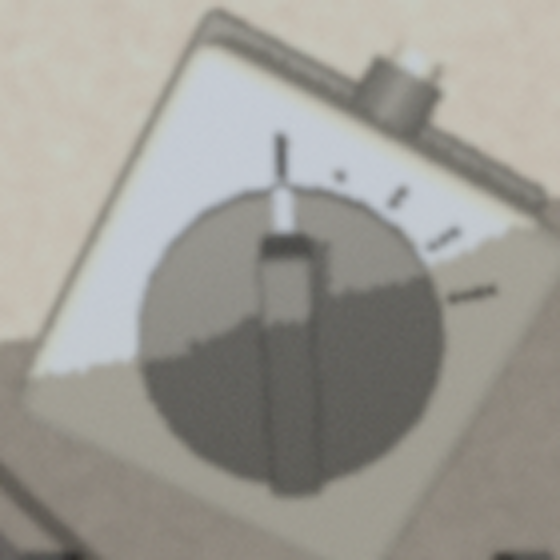

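The dial disc is at about (322,184) in the wrist picture. The bar is nearly vertical from (321,164) to (324,222), and its pointer sits at the rest line at (320,140).

```bash
python3 - <<'E'
from h import *
import pickle
s,f=pickle.load(open("w5.pkl","rb"))
p=lambda x,y:(250+x/4-.4,100+y/4-.4)
a=watz(f,s,p(286,259),.144);b=watz(f,s,p(297,490),.144);d=a-b
print((a+b)/2,np.linalg.norm(d),np.arctan2(d[1],d[0]))
c=watz(f,s,p(290.5,337),.114);e=watz(f,s,p(280,157),.114)-c
print(c,np.linalg.norm(e),np.arctan2(e[1],e[0]))
go(.482,-.198,.17,.79)
E
```

```text
[ 0.47998202 -0.20017561  0.144     ] 0.05327464252486432 0.8723371647511993
[ 0.48047481 -0.19935581  0.114     ] 0.04388222859903838 0.8825597583230684
t [-5.4  1.6 89.6] r [-0.  -0.   2.1] t= 7.7 pos [ 0.4844 -0.193   0.2596] rot [-3.142e+00 -1.000e-03  8.260e-01] q [-0.31  0.42  0.79  1.87 -0.35  1.   -0.12] F [-0.1 -0.1 -0. ] M [-0.02 -0.04  0.01] w 0.051
```

```bash
python3 -m creep '[{"rx":0,"ry":0,"rz":-2.5,"tx":-5,"ty":1,"tz":28,"hand":-0.2},{"rx":0,"ry":0,"rz":-2.5,"tx":-8,"ty":1,"tz":60,"hand":-0.2},{"rx":0,"ry":0,"rz":-2.5,"tx":-8,"ty":1,"tz":83,"hand":-0.2},{"rx":0,"ry":0,"rz":-2.5,"tx":-8,"ty":1,"tz":89,"hand":-0.2},{"rx":0,"ry":0,"rz":-2.5,"tx":-8,"ty":1,"tz":89,"hand":-0.2},{"rx":0,"ry":0,"rz":-2.5,"tx":-8,"ty":1,"tz":89,"hand":-0.2}]'
python3 - <<'E'
from h import *
import pickle
go(.48,-.1995,.119,.87)
s=bot.observe();f=viewer.grab_frame("wrist")
cv2.imwrite("pics/w6z.png",cv2.resize(f["pixels"][130:290,240:400],None,fx=3.5,fy=3.5,interpolation=cv2.INTER_CUBIC))
pickle.dump((s,f),open("w6.pkl","wb"))
E
```

```text
clock: 8.3
position: [0.4801, -0.2001, 0.1714]
tool_rot: [3.14, -0.001, 0.868]
force: [-0.0, -0.5, 0.3]
grip_width: 0.0513
t [ 0.3 -0.6 52.4] r [ 0.1 -0.  -0.1] t= 8.3 pos [ 0.4801 -0.2001  0.1714] rot [ 3.14e+00 -1.00e-03  8.68e-01] q [-0.21  0.53  0.68  1.96 -0.46  0.81  0.03] F [-0.  -0.5  0.3] M [-0.02  0.    0.05] w 0.0513
```

View pics/w6z.png

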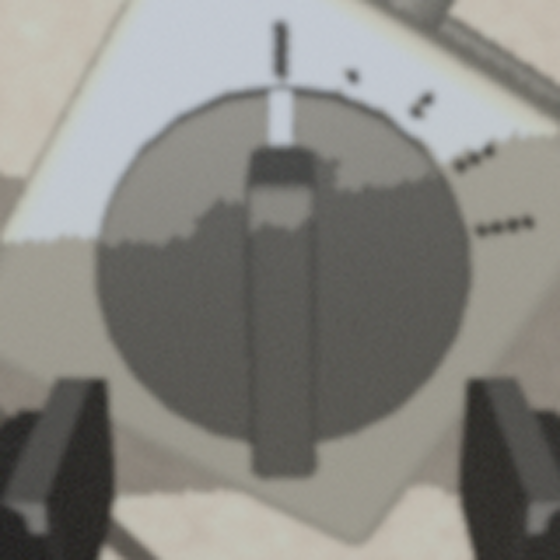

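The bar is vertical at x≈282 in the zoom, and the midpoint between the fingers is at about 288. The pointer is on the rest line.

```bash
python3 - <<'E'
from h import *
import pickle
s,f=pickle.load(open("w6.pkl","rb"))
p=lambda x,y:(240+x/3.5-.4,130+y/3.5-.4)
R=Ro.from_euler("xyz",s["tool_rot"])
a=watz(f,s,p(281,184),.144);b=watz(f,s,p(284,474),.144);d=a-b
print((a+b)/2,np.linalg.norm(d),np.arctan2(d[1],d[0]),R.inv().apply((a+b)/2-s["position"])*1000)
c=watz(f,s,p(283.5,266),.114);print(c,R.inv().apply(c-s["position"])*1000)
E
```

```text
[ 0.47985963 -0.2000984   0.144     ] 0.05437935839158182 0.8765047709778212 [-0.18770371 -0.25893322 27.3849801 ]
[ 0.48143004 -0.19841155  0.114     ] [ 2.09433616 -0.18454851 57.3866201 ]
```

Aligned to within 1–2 mm. Next I'll lower to a TCP height of 0.120, 6 mm above the disc, and close the gripper.

```bash
python3 -m creep '[{"rx":0,"ry":0,"rz":0,"tx":1,"ty":0,"tz":22,"hand":-0.2},{"rx":0,"ry":0,"rz":0,"tx":1,"ty":0,"tz":44,"hand":-0.2},{"rx":0,"ry":0,"rz":0,"tx":1,"ty":0,"tz":51,"hand":-0.2},{"rx":0,"ry":0,"rz":0,"tx":1,"ty":0,"tz":51,"hand":0.3},{"rx":0,"ry":0,"rz":0,"tx":1,"ty":0,"tz":51,"hand":1},{"rx":0,"ry":0,"rz":0,"tx":1,"ty":0,"tz":51,"hand":1},{"rx":0,"ry":0,"rz":0,"tx":1,"ty":0,"tz":51,"hand":1},{"rx":0,"ry":0,"rz":0,"tx":1,"ty":0,"tz":51,"hand":1}]' 60; python3 -c "
from h import *
go(.481,-.1995,.12,.87-1.05)"
```

```text
clock: 9.15
position: [0.4802, -0.1992, 0.1205]
tool_rot: [3.142, -0.001, 0.867]
force: [-5.1, 4.4, 14.3]
grip_width: 0.0107
t [0.3 0.8 0.5] r [-0.  -0.1 60. ] t= 9.15 pos [ 0.4802 -0.1992  0.1205] rot [ 3.142e+00 -1.000e-03  8.670e-01] q [-0.16  0.6   0.61  2.   -0.53  0.71  0.08] F [-5.1  4.4 14.3] M [0.73 1.15 0.07] w 0.0107
```

```bash
python3 -m creep '[{"rx":0,"ry":0,"rz":4,"tx":0,"ty":0,"tz":0,"hand":1},{"rx":0,"ry":0,"rz":11,"tx":0,"ty":0,"tz":0,"hand":1},{"rx":0,"ry":0,"rz":18,"tx":0,"ty":0,"tz":0,"hand":1},{"rx":0,"ry":0,"rz":25,"tx":0,"ty":0,"tz":0,"hand":1},{"rx":0,"ry":0,"rz":32,"tx":0,"ty":0,"tz":0,"hand":1},{"rx":0,"ry":0,"rz":39,"tx":0,"ty":0,"tz":0,"hand":1},{"rx":0,"ry":0,"rz":46,"tx":0,"ty":0,"tz":0,"hand":1},{"rx":0,"ry":0,"rz":51,"tx":0,"ty":0,"tz":0,"hand":1}]'; python3 -c "
from h import *
go(.481,-.1995,.12,.87-1.05)"
```

```text
clock: 9.95
position: [0.48, -0.1989, 0.1205]
tool_rot: [-3.14, -0.0, -0.028]
force: [-8.1, 6.0, 16.9]
grip_width: 0.0106
t [1.  0.5 0.5] r [-0.1 -0.   8.7] t= 9.95 pos [ 0.48   -0.1989  0.1205] rot [-3.14  -0.    -0.028] q [-0.31  0.7   0.85  2.   -0.75  0.79 -0.6 ] F [-8.1  6.  16.9] M [1.14 1.79 0.12] w 0.0106
```

```bash
python3 -m creep '[{"rx":0,"ry":0,"rz":3,"tx":0,"ty":0,"tz":0,"hand":1},{"rx":0,"ry":0,"rz":6,"tx":0,"ty":0,"tz":0,"hand":1},{"rx":0,"ry":0,"rz":9,"tx":0,"ty":0,"tz":0,"hand":1},{"rx":0,"ry":0,"rz":9,"tx":0,"ty":0,"tz":0,"hand":1},{"rx":0,"ry":0,"rz":9,"tx":0,"ty":0,"tz":0,"hand":1}]'; python3 - <<'E'
from h import *
go(.481,-.1995,.12,.87-1.05)
f=viewer.grab_frame("wrist");B=viewer.grab_frame("side");A=viewer.grab_frame("scene")
z=lambda f,x,y,w,h,k:cv2.resize(f["pixels"][y:y+h,x:x+w],None,fx=k,fy=k,interpolation=cv2.INTER_CUBIC)
cv2.imwrite("pics/w7z.png",z(f,230,130,180,160,3.5))
cv2.imwrite("pics/b7.png",B["pixels"]);cv2.imwrite("pics/b7z.png",z(B,337,112,80,80,7))
E
```

```text
clock: 10.45
position: [0.48, -0.1988, 0.1205]
tool_rot: [-3.14, -0.0, -0.18]
force: [-7.4, 6.1, 18.1]
grip_width: 0.0111
t [1.1 0.5 0.5] r [-0.1 -0.  -0. ] t= 10.45 pos [ 0.48   -0.1988  0.1205] rot [-3.14 -0.   -0.18] q [-0.33  0.72  0.89  2.   -0.79  0.81 -0.72] F [-7.4  6.1 18.1] M [1.2  1.76 0.1 ] w 0.0111
```

View pics/w7z.png

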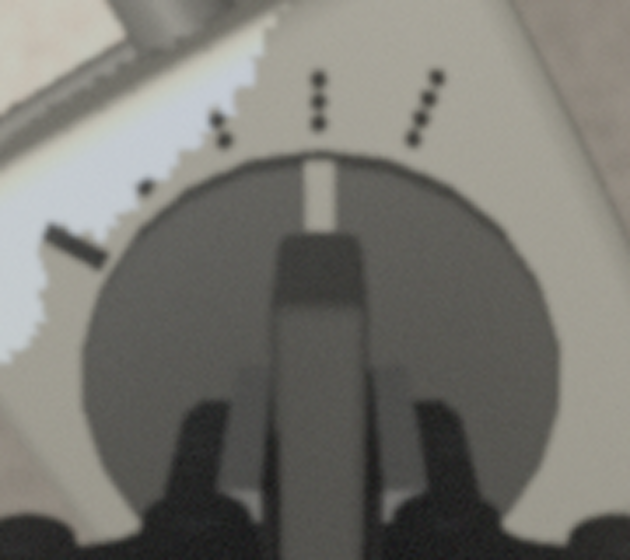

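View pics/b7.png

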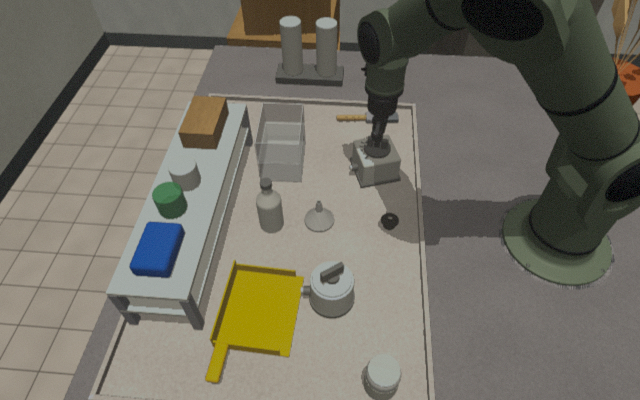

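The pointer at (319,165) in the zoom is on the three-dot row at (318,100). In the side view the primer is back at rest at (332,272) and the bystanders haven't moved.

```bash
python3 -c "
from h import *
go(.481,-.1995,.12,.87-1.05)
print(bot.job_done())"
```

```text
t [1.1 0.4 0.5] r [-0.1 -0.  -0. ] t= 10.6 pos [ 0.48   -0.1989  0.1205] rot [-3.14 -0.   -0.18] q [-0.33  0.72  0.89  2.   -0.79  0.81 -0.72] F [-7.   6.3 18.7] M [1.22 1.81 0.13] w 0.0106
the job is handed in; nothing more can be done
None
```

The filter is flushing: I turned the primer knob to its stop and let it spring back, then turned the flush dial to its third click. The job was handed in at 10.6 s with the gripper still holding the dial there.

- **Primer:** I turned the knob clockwise until the moment climbed to 1.3 N m at about 1.2 rad, which is the stop. After release, the wrist and side pictures both showed the bar back at rest.
- **Flush dial:** The tool turned it 1.047 rad; the third click is at 1.05. The wrist picture showed the pointer on the three-dot row, and the turning moment stayed steady at about 0.1 N m. The force on the wrist was about 21 N, against the limit of 120 N.
- **Other things on the tray:** They look unmoved in the last side picture, which I compared only by eye.
- **Disagreement:** The fixed cameras and the wrist camera placed the knob and dial several millimetres apart (up to about 9 mm). I used the wrist camera's positions, and both grips came out centred.

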